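# Tighten a gland nut one flat past finger-tight

## Robot

A 7-joint arm with a two-finger parallel gripper is mounted at the origin on the work surface; the furniture and walls round the work are solid. World frame = base frame: x ahead of the robot, y to its left, z up, the work surface at z = 0. Lengths are in m, angles in rad, forces in N, time in s.
With the tool pointing down it reaches from about 0.425 to 0.825 m from the base axis. Payload 3.6 kg.
Tool frame: the origin (TCP) lies at the very end of the fingers, on their centre line; the grasp point (between the pads) lies 19 mm behind it (r.pinch_z is the z of the grasp point in the tool frame, in m); z points along the fingers, y is the line along which they close (so a half turn about z gives the same grasp; the last joint's range is limited). The gripper opens to 85 mm and grips with 20 to 120 N. Pads are 22 mm wide; open, the fingers measure 114 mm over their backs; the gripper's body (76 mm by 85 mm) begins 54 mm behind the grasp point. The pads swing forward as they close: fully open they stand 13 mm farther back than shut.
Start: joints at [-1.137, 0.615, -0.013, 1.423, 0.008, 1.103, -0.04], TCP at [0.288, 0.582, 0.231] pointing down, gripper open.
Joint ranges: [-3.12, 3.12], [-0.3, 2.06], [-1.34, 1.32], [0.26, 2.42], [-1.36, 4.5], [0.01, 1.98], [-2.84, 2.84]. Speed limits (rad/s): [2.79, 2.79, 3.14, 3.14, 3.14, 3.14, 3.14].

## Interface

Orientations are given as a rotation vector (axis times angle).
In Python, from bench import r, planner, imaging, current_time_s, current_joint_pos, current_joint_velocities, current_effort, current_tool_pos, current_ee_rot, current_contact_force, current_ft_torque, current_opening, current_finger_force gives the robot as it stands. Calls block until the motion is done:
- r.reach(position, orientation): joint-space move of the TCP to a pose.
- r.move_l(position, ori=None, feed=0.15): straight line of the TCP; ori=None keeps the orientation; feed is the mean speed in m/s.
- r.set_joints(angles): joint-space move.
- r.ungrasp() and r.grab(strength=None): open the fingers fully, or close them until they stop; strength is the grip in N (None keeps the last).
- r.pause(seconds).
- planner.inverse_kinematics(position, orientation): joint angles nearest the present ones, or None.
- imaging.get_image(name): name is "side" or "top" or "wrist"; returns the picture (420x560x3 uint8, red, green, blue); there is no depth.
- imaging.camera_params(name): a dict with "camera_matrix" (3x3 intrinsics, pixels), "extrinsics" (4x4, takes a point from world to camera coordinates); the wrist camera has in their place "tool_from_camera" (4x4, takes a point from camera to tool coordinates, whose origin is the TCP and whose axes are the flange's). Camera axes: x right, y down, z forward; pixel columns grow to the right and rows downward; lengths in m; the calibration is good to about 2 mm. A picture is of the moment at which its call begins: read the wrist's pose just before it. camera_params takes no time and is no camera call.
A pose or a line that the arm cannot do raises r.IKError and nothing moves.
- r.close_job(): hands the job in; it is judged then, once.
Readings, each from a call of its own:
- current_time_s(): time.
- current_joint_pos(): joint angles.
- current_joint_velocities(): joint speeds.
- current_effort(): joint torques, N m.
- current_tool_pos(): TCP position.
- current_ee_rot(): TCP orientation.
- current_contact_force(): force on the tool from outside, world axes, zero at the start.
- current_ft_torque(): the same for the moment, N m.
- current_opening(): opening from 0.0 (shut) to 1.0 (fully open).
- current_finger_force(): force on a finger pad.
Only numpy, scipy, OpenCV 4.12 (cv2) and the standard library are available. Lean on these libraries where they do the work, as an engineer would, in place of code of your own. Each camera call takes 0.05 s, during which the arm holds its last target. There are 200 camera calls.

## Task

Run the gland nut round the copper pipe of the bolted-down fitting clockwise with the fingers until it is finger-tight, and no further by hand. Then take the open-ended wrench from its wooden rest, seat it on the nut without forcing it, and tighten the nut one flat more (a sixth of a turn, 60 degrees, no overtightening). Lay the wrench back on its rest as it lay before, and leave everything else on the bench alone.

Things in the scene. Friction and masses are not known exactly. Their poses are not given: they have to be found in the camera images.
- fitting: fixed fitting: dark steel foot 110 x 90 x 10 mm with four bolt heads (tops at 18 mm), steel hexagon 32 mm across flats from 26 to 40 mm height, threaded neck of radius 14.5 mm, and a copper pipe of radius 8 mm upright through the nut, ending 112 mm above the bench. Origin at the bench on the vertical axis of nut and pipe; z up
- nut: steel gland nut, hexagon 36 mm across flats, 24 mm high (58 to 82 mm above the bench) plus a 2 mm collar on top. Origin on its axis at its underside, z up; x is square to a pair of flats (flat normals at 0, 60, 120... degrees from x). Turns without rising or sinking; clockwise from above (decreasing yaw) tightens. Starts loose by an unknown 20 to 72 degrees, unmarked: feel for the end
- seal_nip (a joint): 0 while the nut runs loose (0.1 N m either way); grows to 0.10 rad as the seal nips up (0.2 N m); 0.10 is finger-tight, where the resistance rises to about 0.6 N m
- gland_squeeze (a joint): angle (rad) by which the nut has been tightened beyond finger-tight, 0 until then; one flat is 1.05 rad. Turning it takes about 0.6 N m, and it stays where it is left
- wrench: open-ended steel wrench, 12 mm thick, 221 mm long, 0.16 kg, on the rest. Origin at the centre of its mouth (a seated nut's axis), at its underside; x points out of the mouth, z up. Parallel jaws 38 mm apart reach x = 14 mm, then flare to 50 mm apart at x = 23 mm; a seated nut's corner meets the flat back 21.5 mm behind the origin. Head 68 mm wide. It fits the nut from any of six sides
- wrench_grip (a point): place to grip on the handle, 110 mm behind the wrench's origin along its -x, 6 mm above its underside, about half-way between the blocks of the rest. The handle is 16 mm wide, 12 mm thick, clear from 50 to 173 mm behind the origin, then a round end of radius 12 mm
- rest: fixed wooden rest: board 210 x 70 x 8 mm with two cross blocks (26 mm along x, 60 mm along y, tops 32 mm above its origin) at x = +55 and -75 mm. Stands on the 4 mm steel plate that covers the left of the bench. Origin under the board's middle; x along its length, z up. The wrench lies along x on both blocks, its origin near x = +100 mm, y = 0, z = 32 mm of the rest
- spare_nut: loose dark steel hexagon nut, 30 mm across flats, 15 mm high, lying on the bench; a bystander, leave alone; origin at the centre of its underside
- tape: tape measure, 76 x 147 x 36 mm, a bystander, leave alone; origin under its middle
- slim_wrench: adjustable wrench, 52 x 222 x 11 mm, lying flat on the bench, too small for the gland nut; a bystander, leave alone; origin under its middle
- offcut: offcut of steel angle, 40 x 140 x 40 mm, a bystander, leave alone; origin under its middle
Mind the look-alikes: they are no part of the job. There is more than one size of the fitting; the one meant has the size given above.

How it is judged:
On the way, in this order (a step that is already met when the one before it is completed fails the run):
1. the nut is finger-tight (seal nipped up past 0.07 rad, tightened no more than 0.25 rad beyond) with the wrench still on its rest (value of joint seal_nip above 0.07 rad and value of joint gland_squeeze below 0.25 rad and x of wrench in the frame of rest between 0.065 and 0.135 m and y of wrench in the frame of rest between -0.025 and 0.025 m and z of wrench in the frame of rest between 0.026 and 0.038 m and angle between the x axis of wrench and the x axis of rest, either way round below 0.25 rad and angle between wrench's own z axis and vertical below 0.12 rad and linear speed of wrench below 0.02 m/s), for 0.2 s.
2. the wrench is seated on the nut (axes within 6 mm, in contact, at the nut's height), the nut not yet turned more than 0.5 rad beyond finger-tight (value of joint gland_squeeze below 0.5 rad and horizontal distance between wrench and nut below 0.006 m and z of wrench in the frame of nut between -0.01 and 0.022 m and contact force between wrench and nut above 0.2 N), for 0.05 s.
3. with the wrench on it, the nut has come 0.85 to 1.25 rad beyond finger-tight (value of joint gland_squeeze between 0.85 and 1.25 rad and horizontal distance between wrench and nut below 0.008 m), for 0.05 s.
At the end, for the whole second after the job is handed in: The nut stands one flat beyond finger-tight (0.85 to 1.25 rad, seal nipped past 0.07 rad), and the wrench lies still and flat on both blocks of its rest, within 35 mm along, 25 mm across and 0.25 rad of the rest's own line (value of joint gland_squeeze between 0.85 and 1.25 rad and value of joint seal_nip above 0.07 rad and x of wrench in the frame of rest between 0.065 and 0.135 m and y of wrench in the frame of rest between -0.025 and 0.025 m and z of wrench in the frame of rest between 0.026 and 0.038 m and angle between the x axis of wrench and the x axis of rest, either way round below 0.25 rad and angle between wrench's own z axis and vertical below 0.12 rad and linear speed of wrench below 0.02 m/s); the robot touches nothing.
It fails at once if the nut is overtightened beyond 1.3 rad past finger-tight (value of joint gland_squeeze above 1.3 rad).
It fails at once if the fingers touch the nut once it is more than 0.25 rad beyond finger-tight (it was forced by hand) (contact force between the fingers and nut above 0.5 N and value of joint gland_squeeze above 0.25 rad).
It fails at once if the wrench is forced against the nut or the fitting with more than 60 N (contact force between wrench and fitting above 60 N).
It fails at once if a bystander is moved more than 25 mm (distance of any of spare_nut, tape, slim_wrench, offcut from where it was at the start of the episode above 0.025 m).
It also fails if it takes over 72 s, if anything falls off the work surface, if the arm or the gripper's body presses on something with over 40 N, if the wrist force passes 120 N, or if a joint passes its speed limit or range.

## Working session

There is one attempt and no reset: what is moved stays moved. The work goes in short steps, each a Python script; the robot and the scene stay as the last script left them, time stands still between calls to the robot, and variables do not carry over. Pictures are saved under pics/ and viewed, at most 10 in all, crops included, and the job is handed in when it is done.

```bash
ls; mkdir -p pics; python3 - <<'E'
from bench import *
import cv2,numpy as np
a=imaging.get_image("top");b=imaging.get_image("side")
cv2.imwrite("pics/top.png",a[:,:,::-1]);cv2.imwrite("pics/side.png",b[:,:,::-1])
for n in("top","side","wrist"):print(n,{k:np.round(v,4).tolist() if not isinstance(v,str) else v for k,v in imaging.camera_params(n).items()})
print(current_time_s(),current_tool_pos(),current_ee_rot(),r.pinch_z)
E
```

```text
pics
top {'camera_matrix': [[503.0867, 0.0, 285.0938], [0.0, 503.0867, 213.0593], [0.0, 0.0, 1.0]], 'extrinsics': [[-0.0175, -0.9998, -0.0101, 0.0996], [-0.992, 0.0186, -0.1247, 0.5286], [0.1248, 0.0078, -0.9921, 1.4518], [0.0, 0.0, 0.0, 1.0]]}
side {'camera_matrix': [[473.8243, 0.0, 279.576], [0.0, 473.8243, 208.8848], [0.0, 0.0, 1.0]], 'extrinsics': [[0.979, -0.2027, -0.0211, -0.4943], [-0.1163, -0.4704, -0.8748, 0.1516], [0.1674, 0.8589, -0.484, 1.0994], [0.0, 0.0, 0.0, 1.0]]}
wrist {'camera_matrix': [[324.8251, 0.0, 273.9549], [0.0, 324.8251, 214.1379], [0.0, 0.0, 1.0]], 'tool_from_camera': [[-0.0003, -0.9653, -0.2611, 0.0656], [1.0, -0.0001, -0.001, -0.0004], [0.0009, -0.2611, 0.9653, -0.1431], [0.0, 0.0, 0.0, 1.0]]}
0.1 [0.28811951 0.58185911 0.23024335] [-0.71564406 -3.05848464  0.00365799] -0.0187
```

View pics/top.png

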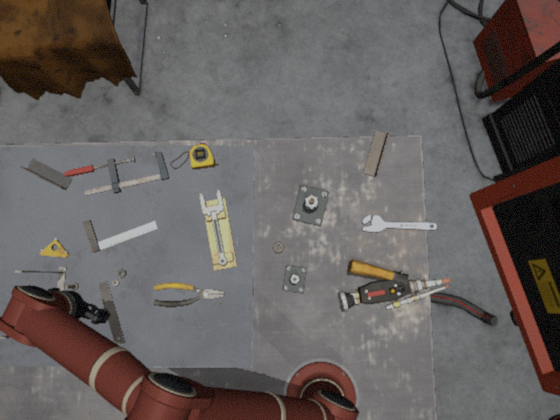

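View pics/side.png

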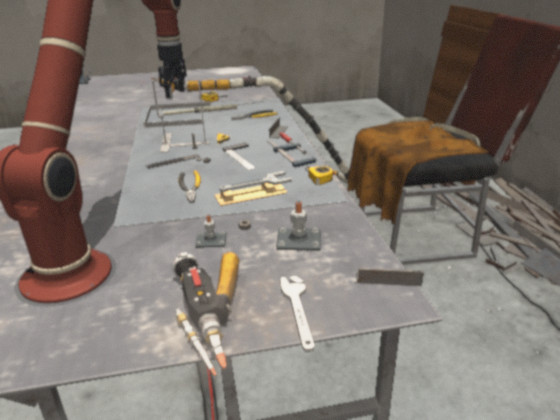

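The top view shows the large fitting at about (311,204), with the small look-alike at (294,278). The rest carries the wrench with its mouth up at (210,200) and its round end at (222,261). The side view confirms that the large fitting is the farther one, at (298,225). Next I'll locate them and take close views with the wrist camera.

```bash
cat > h.py <<'E'
from bench import *
import cv2,numpy as np
from scipy.spatial.transform import Rotation as R
def cam(name):
    p=imaging.camera_params(name);K=np.array(p["camera_matrix"])
    if name!="wrist": return K,np.array(p["extrinsics"])
    T=np.eye(4);T[:3,:3]=R.from_rotvec(current_ee_rot()).as_matrix();T[:3,3]=current_tool_pos()
    return K,np.linalg.inv(T@np.array(p["tool_from_camera"]))
def unproj(KE,uv,z):
    K,E=KE;Ei=np.linalg.inv(E);d=Ei[:3,:3]@np.linalg.inv(K)@[uv[0],uv[1],1];c=Ei[:3,3]
    return c+d*(z-c[2])/d[2]
def proj(KE,P):
    K,E=KE;P=np.atleast_2d(P);q=(P@E[:3,:3].T+E[:3,3])@K.T;return q[:,:2]/q[:,2:]
def down(yaw): # tool x axis at world yaw, z down
    c,s=np.cos(yaw),np.sin(yaw)
    return R.from_matrix(np.array([[c,s,0],[s,-c,0],[0,0,-1]])).as_rotvec()
def curyaw():
    m=R.from_rotvec(current_ee_rot()).as_matrix();return np.arctan2(m[1,0],m[0,0])
def shot(fn):
    ke=cam("wrist");im=imaging.get_image("wrist");cv2.imwrite("pics/"+fn,im[:,:,::-1]);np.savez("pics/"+fn+".npz",K=ke[0],E=ke[1]);return im
def load(fn):
    d=np.load("pics/"+fn+".npz");return d["K"],d["E"]
E
python3 - <<'E'
from h import *
t=cam("top")
f=unproj(t,(311,202),.112);m=unproj(t,(209,201),.048);e=unproj(t,(222,260),.048);s=unproj(t,(294,277),.1)
print(f,m,e,s,curyaw(), proj(t,[f[0],f[1],0]))
for yaw in np.arange(-3.14,3.2,.39):
  for nm,p in(("f",f),("w",(m+e)/2)):
    q=planner.inverse_kinematics([p[0],p[1],.25],down(yaw)); print(nm,round(yaw,2),None if q is None else np.round(q,2))
E
```

```text
[0.55034536 0.01624246 0.112     ] [0.56842646 0.31269231 0.048     ] [0.39510489 0.27479059 0.048     ] [0.34275448 0.06787926 0.1       ] 2.6818901773524875 [[309.47976697 207.42757703]]
f -3.14 [-0.1   0.44  0.04  1.69 -0.02  1.01  1.52]
w -3.14 [-0.51  0.46 -0.11  1.65  0.06  1.03  0.93]
f -2.75 [-0.02  0.44 -0.07  1.69  0.04  1.01  1.86]
w -2.75 [-0.45  0.47 -0.21  1.65  0.11  1.04  1.27]
f -2.36 [ 0.05  0.45 -0.18  1.69  0.09  1.02  2.2 ]
w -2.36 [-0.38  0.48 -0.32  1.65  0.17  1.05  1.6 ]
f -1.97 [ 0.13  0.45 -0.29  1.68  0.15  1.03  2.53]
w -1.97 [-0.31  0.49 -0.42  1.64  0.22  1.06  1.94]
f -1.58 [ 0.59  0.68 -1.15  1.67  0.65  1.23  2.43]
w -1.58 [-0.25  0.51 -0.53  1.64  0.28  1.07  2.27]
f -1.19 [-0.72  0.67  1.14  1.71 -0.65  1.2  -2.17]
w -1.19 [-0.18  0.53 -0.64  1.64  0.34  1.09  2.61]
f -0.8 [-0.72  0.67  1.14  1.71 -0.65  1.2  -1.78]
w -0.8 [-1.22  0.69  1.14  1.67 -0.66  1.22 -2.3 ]
f -0.41 [-0.59  0.55  0.84  1.71 -0.46  1.09 -1.59]
w -0.41 [-1.09  0.57  0.83  1.67 -0.46  1.11 -2.11]
f -0.02 [-0.54  0.52  0.74  1.7  -0.39  1.07 -1.26]
w -0.02 [-1.03  0.54  0.72  1.67 -0.4   1.08 -1.79]
f 0.37 [-0.49  0.51  0.66  1.7  -0.35  1.05 -0.92]
w 0.37 [-0.97  0.52  0.61  1.66 -0.33  1.07 -1.46]
f 0.76 [-0.45  0.49  0.58  1.7  -0.3   1.04 -0.58]
w 0.76 [-0.91  0.5   0.51  1.66 -0.27  1.05 -1.13]
f 1.15 [-0.39  0.48  0.5   1.7  -0.26  1.03 -0.23]
w 1.15 [-0.84  0.48  0.4   1.66 -0.21  1.04 -0.8 ]
f 1.54 [-0.34  0.46  0.41  1.7  -0.21  1.02  0.11]
w 1.54 [-0.78  0.47  0.3   1.66 -0.16  1.03 -0.46]
f 1.93 [-0.28  0.45  0.32  1.7  -0.16  1.02  0.45]
w 1.93 [-0.72  0.47  0.2   1.66 -0.1   1.03 -0.13]
f 2.32 [-0.23  0.45  0.24  1.69 -0.12  1.01  0.8 ]
w 2.32 [-0.65  0.46  0.1   1.65 -0.05  1.03  0.21]
f 2.71 [-0.16  0.44  0.14  1.69 -0.07  1.01  1.14]
w 2.71 [-0.59  0.46 -0.    1.65  0.    1.03  0.55]
f 3.1 [-0.1   0.44  0.05  1.69 -0.02  1.01  1.48]
w 3.1 [-0.52  0.46 -0.1   1.65  0.05  1.03  0.89]
```

```bash
python3 - <<'E'
from h import *
yw=np.deg2rad(192);u=np.array([np.cos(yw),np.sin(yw),0])
r.reach(np.array([.482,.294,.22])-.03*u,down(yw)); shot("w1.png"); print(current_time_s(),current_tool_pos())
yw=2.68;u=np.array([np.cos(yw),np.sin(yw),0])
r.reach(np.array([.55,.016,.19])-.055*u,down(yw)); shot("n1.png"); print(current_time_s(),current_tool_pos(),current_ft_torque(),current_contact_force())
a=cv2.imread("pics/w1.png");b=cv2.imread("pics/n1.png")
n=b
k=proj(cam("wrist"),[.55,.016,.084])[0];print(k)
cv2.imwrite("pics/w1v.png",cv2.resize(a,(800,600)))
x,y=map(int,k);c=b[max(0,y-75):y+75,max(0,x-100):x+100];print(max(0,x-100),max(0,y-75));cv2.imwrite("pics/n1v.png",cv2.resize(c,None,fx=4,fy=4,interpolation=2))
E
```

```text
1.5 [0.51034246 0.30218826 0.22005921]
2.775 [ 0.5993276  -0.00520859  0.19014655] [0.06675442 0.02812384 0.05837612] [0.09582699 0.96831197 0.82249841]
[270.81762183 142.93452809]
170 67
```

View pics/w1v.png

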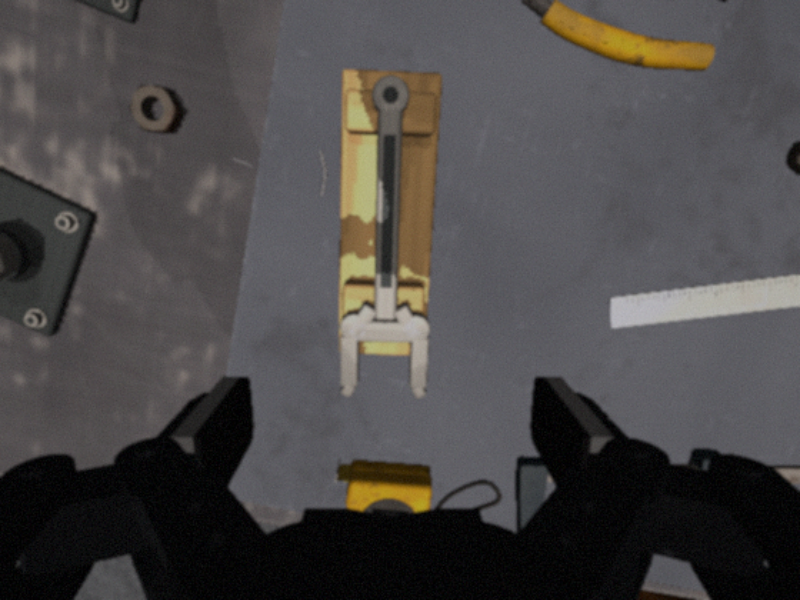

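View pics/n1v.png

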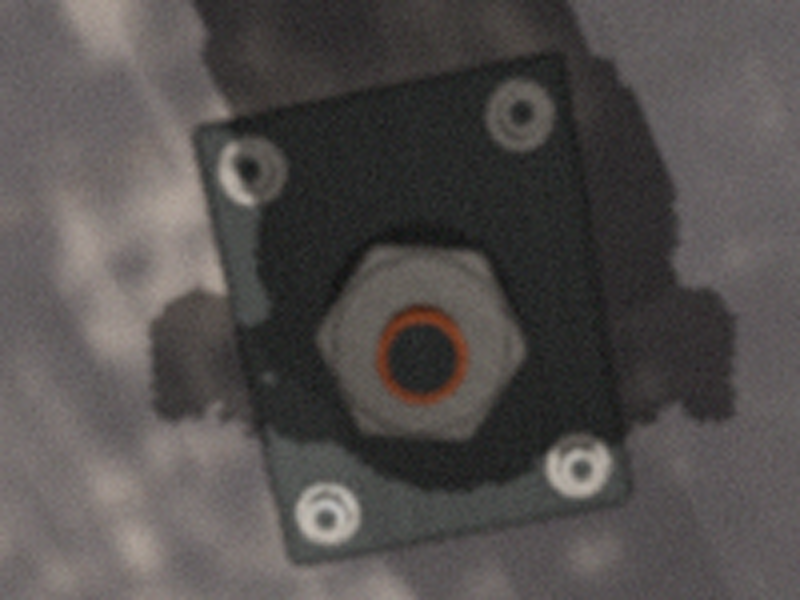

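The wrist view of the rest shows the wrench lying with its end hole at (390,95) and its jaw tips at (348,394) and (420,394), in the 800-pixel picture. The crop of the fitting shows the nut's hexagon corners at (372,245), (487,250), (525,345), (468,438), (352,430) and (318,338), and the pipe top at (422,356).

```bash
python3 - <<'E'
from h import *
k=load("n1.png")
uc=lambda p:((p[0]+.5)/4-.5+170,(p[1]+.5)/4-.5+67)
c=np.array([unproj(k,uc(p),.082)[:2] for p in [(372,245),(487,250),(525,345),(468,438),(352,430),(318,338)]])
ctr=c.mean(0);d=c-ctr;print("nut",ctr,np.hypot(*d.T),np.rad2deg(np.arctan2(d[:,1],d[:,0]))%60)
print("pipe",unproj(k,uc((422,356)),.112))
k=load("w1.png");s=lambda p:(p[0]*.7-.15,p[1]*.7-.15)
e=unproj(k,s((390.5,95)),.048);j1=unproj(k,s((348,394)),.048);j2=unproj(k,s((420,394)),.048);m=(j1+j2)/2
v=(m-e)[:2];L=np.linalg.norm(v);u=v/L;print("wr",e,m,L,np.rad2deg(np.arctan2(*v[::-1])),"origin",e[:2]+u*186,"o",m[:2]-u*.023, e[:2]+u*.186)
for p in [(342,70),(440,74),(341,355),(430,300)]:print(unproj(k,s(p),.012))
E
```

```text
nut [0.55754124 0.01540841] [0.02003561 0.02107032 0.01997032 0.02054781 0.02135761 0.01947838] [ 0.57280519 57.47613814  2.23641022  0.62359395 55.5296615   1.48783528]
pipe [0.55766771 0.01555465 0.112     ]
wr [0.39547324 0.27602418 0.048     ] [0.59643424 0.31403847 0.048     ] 0.2045248327360162 10.711647010392737 origin [183.1544296   34.84716636] o [0.57383501 0.30976354] [0.5782322  0.31059532]
[0.38113463 0.23871659 0.012     ]
[0.36942001 0.3053528  0.012     ]
[0.58724679 0.27610856 0.012     ]
[0.52765102 0.3357493  0.012     ]
```

```bash
python3 - <<'E'
from h import *
c=np.array([.5576,.0155]);y0=np.deg2rad(179.65)
r.reach([*c,.16],down(y0));r.move_l([*c,.054],feed=.12)
print("pre",current_time_s(),current_contact_force(),current_ft_torque())
r.grab(40);r.pause(.2)
f=current_contact_force();print("grab",current_time_s(),current_opening(),current_finger_force(),f,current_ft_torque(),current_tool_pos())
E
```

```text
pre 4.2167 [-0.12481453 -0.28348441  0.902846  ] [ 0.02237785 -0.02107406  0.00655404]
grab 4.925 0.413722321848683 44.44070888624992 [-0.02889571  1.5363415   5.76658771] [ 0.20023494  0.19225623 -0.03640639] [0.55784821 0.01593731 0.0545595 ]
```

```bash
python3 - <<'E'
from h import *
p=current_tool_pos();p[2]=.054;c=np.array([.5577,.0157,.054]);t0=current_ft_torque()[2];d=0;log=[]
hits=0
while d<84:
    d+=2.5; r.reach(c,down(np.deg2rad(179.65-d)))
    t=current_ft_torque()[2]-t0; f=current_contact_force();log.append((d,round(float(np.rad2deg(curyaw())%360),1),round(float(t),3),np.round(f,1).tolist()))
    if abs(t)>.38: hits+=1
    if hits>=1: break
for l in log:print(*l)
print(current_time_s(),current_opening(),current_finger_force())
E
```

```text
2.5 177.1 -0.008 [-0.7, 1.2, 5.2]
5.0 174.6 -0.035 [-0.8, 0.7, 5.8]
7.5 172.1 -0.053 [-1.4, 0.7, 5.6]
10.0 169.6 -0.108 [-1.2, 0.7, 5.1]
12.5 167.1 -0.062 [-1.2, 0.9, 5.4]
15.0 164.6 -0.059 [-1.1, 1.8, 6.1]
17.5 162.1 -0.025 [-1.5, 0.7, 5.5]
20.0 159.6 -0.05 [-1.2, 1.2, 6.0]
22.5 157.1 -0.085 [-2.3, 1.4, 6.5]
25.0 154.6 -0.044 [-0.9, 1.6, 6.5]
27.5 152.1 -0.012 [-0.5, 1.1, 6.1]
30.0 149.6 -0.04 [-1.1, 1.4, 5.6]
32.5 147.1 -0.012 [-0.8, 1.4, 6.0]
35.0 144.6 -0.139 [-1.9, 1.5, 5.4]
37.5 142.1 -0.052 [-0.2, 1.4, 5.6]
40.0 139.6 -0.083 [-0.9, 1.8, 6.8]
42.5 137.1 -0.109 [-0.0, 0.6, 6.7]
45.0 134.6 -0.106 [-1.9, 1.6, 6.2]
47.5 132.1 -0.072 [-1.3, 0.5, 5.9]
50.0 129.6 -0.053 [-1.1, 0.5, 5.4]
52.5 127.1 -0.043 [-1.5, 0.9, 5.9]
55.0 124.6 -0.046 [-0.3, 0.7, 6.1]
57.5 122.1 -0.046 [-0.6, 0.9, 5.6]
60.0 119.6 -0.08 [-0.1, 1.5, 5.6]
62.5 117.1 -0.08 [-0.3, 1.7, 6.0]
65.0 114.6 -0.032 [-1.2, 1.9, 5.3]
67.5 112.1 -0.063 [-0.2, 1.0, 6.0]
70.0 109.6 -0.044 [-0.6, 1.0, 5.8]
72.5 107.2 -0.004 [-0.8, 1.3, 5.4]
75.0 104.7 -0.048 [-0.5, 1.6, 5.6]
77.5 102.3 0.373 [-1.2, 0.8, 7.2]
80.0 99.8 0.364 [-0.6, 1.3, 5.5]
82.5 97.3 0.365 [-0.7, 1.0, 6.0]
85.0 94.8 0.384 [-1.1, 1.2, 5.9]
13.425 0.4080150121665886 44.75432170343993
```

```bash
python3 - <<'E'
from h import *
print(current_ft_torque());r.ungrasp();print(current_time_s(),current_ft_torque(),current_contact_force())
p=current_tool_pos();r.move_l([p[0],p[1],.14],feed=.15)
yw=np.deg2rad(110);u=np.array([np.cos(yw),np.sin(yw)])
c=np.array([.5577,.0157]);r.reach([*(c-.055*u),.17],down(yw));shot("n2.png");print(current_time_s())
b=cv2.imread("pics/n2.png");x,y=map(int,proj(load("n2.png"),[*c,.084])[0]);print(x,y)
cv2.imwrite("pics/n2v.png",cv2.resize(b[y-50:y+50,x-60:x+60],None,fx=6,fy=6,interpolation=2))
E
```

```text
[0.21460714 0.27458007 0.34741461]
13.975 [ 0.01617427 -0.03110702  0.01170426] [ 1.37027427  0.24403674 -0.28383575]
15.1167
275 139
```

View pics/n2v.png

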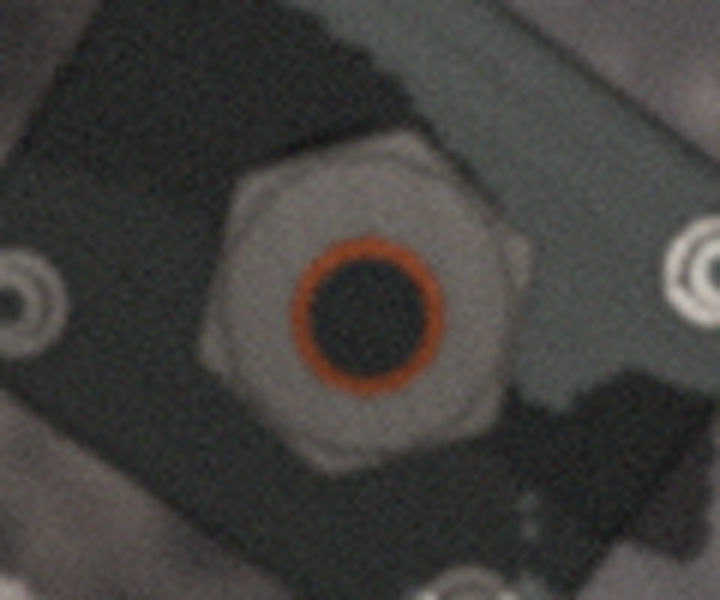

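The view shows the nut's corners at (405,128), (529,241), (500,432), (328,472), (201,357) and (238,182), and the pipe top at (368,316).

```bash
python3 - <<'E'
from h import *
k=load("n2.png")
uc=lambda p:((p[0]+.5)/6-.5+275-60,(p[1]+.5)/6-.5+139-50)
c=np.array([unproj(k,uc(p),.082)[:2] for p in [(405,128),(529,241),(500,432),(328,472),(201,357),(238,182)]])
ctr=c.mean(0);d=c-ctr;a=np.rad2deg(np.arctan2(d[:,1],d[:,0]))%60;print(ctr,np.hypot(*d.T),a,a.mean());print(unproj(k,uc((368,316)),.112))
# wrench carry feasibility: wrench yaw, tool yaw=wrench+180
E
```

```text
[0.55801221 0.01558433] [0.01982667 0.01982856 0.02141072 0.01983466 0.02016273 0.01993039] [37.31966062 40.56887034 36.68947862 36.50284596 37.05337136 37.06072009] 37.53249116612887
[0.55802211 0.01556972 0.112     ]
```

```bash
python3 - <<'E'
from h import *
yw=np.deg2rad(190.5)
g=np.array([.468,.2897])
r.reach([*g,.14],down(yw));r.move_l([*g,.0235],feed=.12);print(current_time_s(),current_contact_force())
r.grab(80);r.pause(.1);print(current_opening(),current_contact_force(),current_ft_torque(),current_tool_pos(),np.rad2deg(curyaw()))
r.move_l([*g,.09],feed=.1);print(current_time_s(),current_contact_force(),current_ft_torque(),current_opening())
shot("g1.png")
E
```

```text
17.5417 [-1.40639980e-01  1.22014554e-04 -3.31501855e-01]
0.16838298066522223 [-1.2075313  -0.17679835  4.96731917] [-0.05469192  0.21880313  0.06194927] [0.46808183 0.28983206 0.02385332] -169.49099386413087
19.1 [-0.47713506 -0.01121747 -2.49846851] [-0.0062487   0.07947458 -0.00643661] 0.16848361299774753
```

View pics/g1.png

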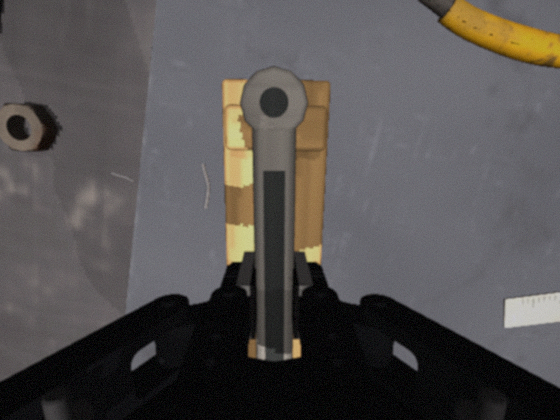

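The wrench is held straight in the grip. Its end hole is centred at (274,101) and its far edge is at row 67. From these I can compute where along the handle I hold it.

```bash
python3 - <<'E'
from h import *
p=imaging.camera_params("wrist");K=np.array(p["camera_matrix"]);T=np.array(p["tool_from_camera"])
for uv in[(274,101),(274,67),(243,100),(306,100)]:
    d=T[:3,:3]@np.linalg.inv(K)@[*uv,1];c=T[:3,3];print(c+d*(-.0187-.006-c[2])/d[2])
n=np.array([.5579,.0156])
for w in np.deg2rad([-82.7,-134.3,-139]):
    u=np.array([np.cos(w),np.sin(w)])
    for b in(0,.08):
        q=planner.inverse_kinematics([*(n-u*(.11+b)),.051],down(w+np.pi));print(None if q is None else np.round(q,2))
E
```

```text
[ 0.07436766 -0.00054065 -0.0247    ]
[ 0.08519594 -0.00053733 -0.0247    ]
[ 0.0746985  -0.01123026 -0.0247    ]
[ 0.07468957  0.01049215 -0.0247    ]
[-0.49  0.74  0.36  1.88 -0.43  0.6   0.27]
[-0.64  0.76  0.38  1.84 -0.45  0.63  0.14]
[-0.54  0.9   0.65  1.63 -0.68  0.85 -0.38]
[-0.58  0.99  0.68  1.42 -0.68  0.98 -0.51]
[-0.54  0.91  0.67  1.62 -0.7   0.87 -0.44]
[-0.56  1.    0.7   1.39 -0.7   1.   -0.57]
```

```bash
cat >> h.py <<'E'
N=np.array([.5579,.0156]);D=.1113;Z=.0533
def wpose(wdeg,b=0,z=Z):
    w=np.deg2rad(wdeg);u=np.array([np.cos(w),np.sin(w)]);return np.array([*(N-u*(D+b)),z]),down(w+np.pi)
E
python3 - <<'E'
from h import *
p=current_tool_pos();r.move_l([p[0],p[1],.13],feed=.2)
W=-82.7
r.reach(*wpose(W,.075,.13));r.move_l(wpose(W,.075)[0],feed=.15)
f0=np.array(current_contact_force());t0=np.array(current_ft_torque());print(current_time_s(),f0,t0)
np.save("ft0.npy",[f0,t0])
r.move_l(wpose(W,.03)[0],feed=.1)
b=.03
while b>-.004:
    b-=.003;r.move_l(wpose(W,b)[0],feed=.04)
    f=np.array(current_contact_force())-f0;print(round(b,4),np.round(f,1),np.round(np.array(current_ft_torque())-t0,2))
    if np.hypot(f[0],f[1])>6:break
print(current_time_s(),current_tool_pos(),np.rad2deg(curyaw()))
im=imaging.get_image("side");k=proj(cam("side"),[*N,.08])[0].astype(int)
cv2.imwrite("pics/s2.png",cv2.resize(im[k[1]-60:k[1]+60,k[0]-80:k[0]+80,::-1],None,fx=5,fy=5,interpolation=2))
E
```

```text
21.1583 [ 0.4114392  -0.30565565 -2.31883906] [ 0.13184895 -0.00926472 -0.00399389]
0.027 [-0.5  0.8  0.5] [-0.06  0.01  0.06]
0.024 [-0.7  0.5  0.4] [-0.03 -0.    0.03]
0.021 [-0.9 -0.3 -0.4] [-0.04  0.01 -0.01]
0.018 [ 0.6  0.5 -0. ] [0.   0.01 0.02]
0.015 [-0.5  1.2  0.2] [-0.05  0.07  0.01]
0.012 [-0.1  0.9 -0.8] [-0.07  0.01  0.06]
0.009 [-0.2 -0.6  0.1] [-0.02  0.01  0.02]
0.006 [-0.7  0.6  0.2] [-0.01  0.02  0.05]
0.003 [-0.8  0.8  0. ] [-0.05  0.01 -0.02]
0.0 [-0.3  0.2 -0. ] [ 0.01  0.09 -0.02]
-0.003 [-1.2  4.5  1.9] [0.87 0.17 0.07]
-0.006 [-2.  10.3  1.4] [ 1.62  0.29 -0.04]
24.7583 [0.54367762 0.12493653 0.05332686] 97.50617316182318
```

View pics/s2.png

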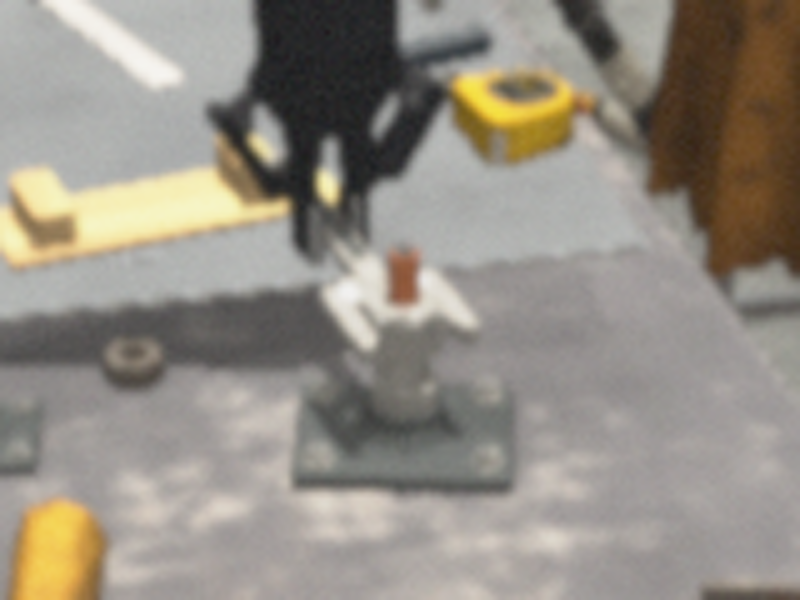

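The side crop shows the wrench head on the nut, with the pipe at (403,275) inside its mouth. It met the nut gently, 10 N at the right depth, so the wrench is seated. Next comes the turn, watching for the point where it engages.

```bash
cat >> h.py <<'E'
f0,t0=np.load("ft0.npy") if __import__("os").path.exists("ft0.npy") else (0,0)
def tau():
    F=np.array(current_contact_force())-f0;M=np.array(current_ft_torque())-t0;d=np.array(current_tool_pos())[:2]-N
    return M[2]+d[0]*F[1]-d[1]*F[0],F
def turn(w,b=-.002):
    p,o=wpose(w,b);r.move_l(p,o,feed=.05);t,F=tau();print(round(w,1),round(t,2),np.round(F,1),round(float(current_ft_torque()[2]-t0[2]),2));return t
E
python3 - <<'E'
from h import *
r.move_l(wpose(-82.7,-.002)[0],feed=.03);print(tau())
w=-82.7;e=0
while w>-82.7-30:
    w-=2
    if abs(turn(w))>.35: e+=1
    if e>4:break
print(current_time_s())
E
```

```text
(np.float64(0.14725510763700056), array([-1.79495842,  6.25903585,  0.87431437]))
-84.7 0.09 [-1.8  5.9  1.2] -0.04
-86.7 0.11 [-1.5  5.4 -0.4] -0.01
-88.7 0.06 [-1.1  5.5  0.6] -0.05
-90.7 0.07 [-0.5  5.6  0.1] 0.01
-92.7 0.16 [-0.6  5.1  0.3] 0.07
-94.7 0.34 [-0.8  6.1  0.7] 0.2
-96.7 0.47 [-1.4  5.8  0.5] 0.25
-98.7 0.43 [-0.8  6.1  1.1] 0.24
-100.7 0.43 [-1.   5.5  1.3] 0.21
-102.7 0.52 [-1.3  5.7  0.8] 0.25
-104.7 0.54 [-1.4  5.9  1.1] 0.23
27.8417
```

```bash
python3 - <<'E'
from h import *
for w in np.arange(-109.7,-145.1,-5): turn(w)
turn(-145)
print(current_time_s())
for w in(-141,-137):turn(w)
r.move_l(wpose(-137,0)[0],feed=.05);print(tau())
b=0
while b<.075:
    b+=.015;r.move_l(wpose(-137,b)[0],feed=.08);F=tau()[1];print(b,np.round(F,1))
    if np.hypot(F[0],F[1])>10:break
print(current_time_s())
E
```

```text
-109.7 0.41 [-0.6  6.2  0.7] 0.13
-114.7 0.31 [0.2 5.2 1. ] 0.09
-119.7 0.43 [-0.1  5.9  0.4] 0.1
-124.7 0.39 [0.3 5.6 0.7] 0.07
-129.7 0.55 [-0.5  6.2  0.1] 0.07
-134.7 0.4 [0.3 5.6 0.9] -0.01
-139.7 0.46 [0.  5.7 1.4] -0.01
-144.7 0.31 [1.8 5.2 0.1] -0.04
-145 0.46 [ 1.4  5.2 -0.1] 0.07
30.825
-141 0.2 [ 1.6  5.8 -0.7] -0.18
-137 0.15 [ 1.1  4.9 -0.7] -0.17
(np.float64(0.1884350805094831), array([-1.0311491 ,  3.40178805,  0.01298994]))
0.015 [-1.4  1.6  0.4]
0.03 [-0.4 -0.3  0.2]
0.045 [-0.6 -0.1  0.7]
0.06 [-0.2  0.6  0.6]
0.075 [-0.5  0.8  0.2]
33.3833
```

```bash
python3 - <<'E'
from h import *
p=current_tool_pos();r.move_l([p[0],p[1],.2],feed=.2)
yw=np.deg2rad(110);c,s=np.cos(yw),np.sin(yw);tx=np.array([c,s]);ty=np.array([s,-c])
r.reach([*(N-.07*tx-.06*ty),.18],down(yw));shot("n3.png");print(current_time_s())
b=cv2.imread("pics/n3.png");x,y=map(int,proj(load("n3.png"),[*N,.084])[0]);print(x,y)
cv2.imwrite("pics/n3v.png",cv2.resize(b[y-50:y+50,x-60:x+60],None,fx=6,fy=6,interpolation=2))
E
```

```text
35.575
358 120
```

View pics/n3v.png

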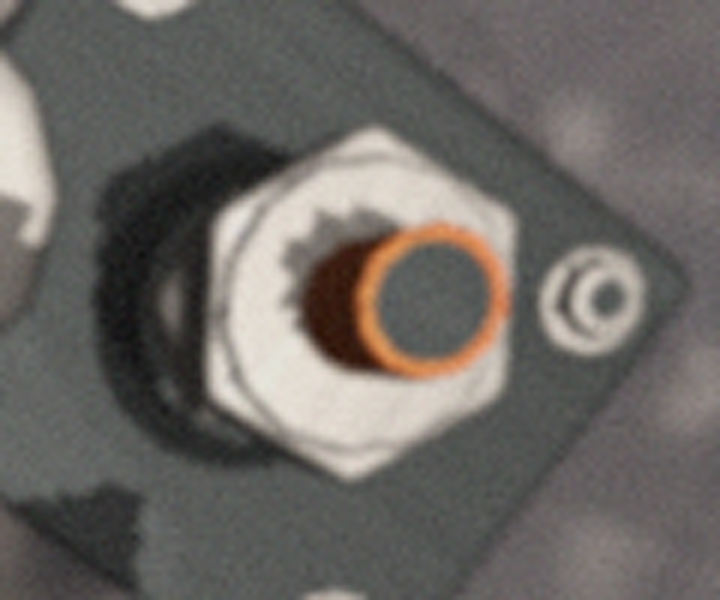

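The view shows the nut's corners at (378,126), (516,212), (505,385), (350,480), (208,382) and (214,215).

```bash
python3 - <<'E'
from h import *
k=load("n3.png")
uc=lambda p:((p[0]+.5)/6-.5+358-60,(p[1]+.5)/6-.5+120-50)
c=np.array([unproj(k,uc(p),.082)[:2] for p in [(378,126),(516,212),(505,385),(350,480),(208,382),(214,215)]])
ctr=c.mean(0);d=c-ctr;a=np.rad2deg(np.arctan2(d[:,1],d[:,0]))%60;print(ctr,np.hypot(*d.T),a,a.mean())
E
```

```text
[0.55801779 0.01581176] [0.01961025 0.02013763 0.0202243  0.02075757 0.02003711 0.02047768] [48.34159936 50.20606645 51.78795946 49.95140358 47.37406397 51.41489853] 49.8459985593825
```

The nut has turned about 56° past finger-tight, or 0.975 rad, which is inside the window. Now I'll put the wrench back.

```bash
python3 - <<'E'
from h import *
o=down(np.deg2rad(190.5))
r.reach([.468,.2897,.14],o);r.move_l([.468,.2897,.06],feed=.15);shot("p1.png")
F0=current_contact_force()[2]
for z in(.032,.029,.027,.0255,.0245,.0238):
    r.move_l([.468,.2897,z],feed=.08);f=current_contact_force()[2]-F0;print(z,round(f,1))
    if f>4:break
print(current_time_s())
E
```

```text
0.032 -1.0
0.029 -0.4
0.027 -0.3
0.0255 -0.3
0.0245 0.3
0.0238 -0.1
39.4333
```

View pics/p1.png

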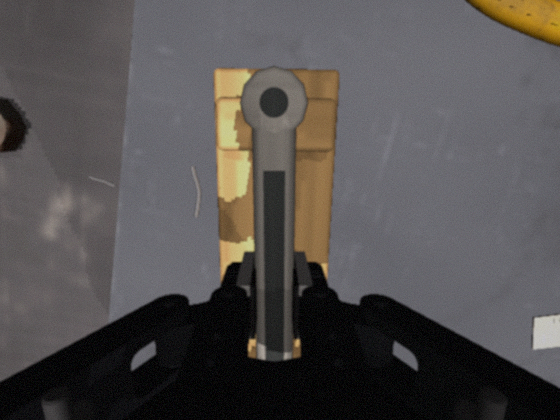

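The wrench has not shifted in the grip (hole still at (274,101)) and lines up with the rest. I'll lower the last bit, release, back off and check.

```bash
python3 - <<'E'
from h import *
F0=current_contact_force()[2]
for z in(.0230,.0223,.0216,.0209):
    r.move_l([.468,.2897,z],feed=.05);f=current_contact_force()[2]-F0;print(z,round(f,1))
    if f>2:break
r.ungrasp();r.pause(.2);r.move_l([.468,.2897,.15],feed=.15)
yw=np.deg2rad(190.5);u=np.array([np.cos(yw),np.sin(yw),0])
r.reach(np.array([.482,.294,.22])-.03*u,down(yw));r.pause(.3);shot("w2.png");print(current_time_s(),current_contact_force())
E
```

```text
0.023 7.7
42.3417 [ 0.10234797  0.3264119  -0.74307843]
```

View pics/w2.png

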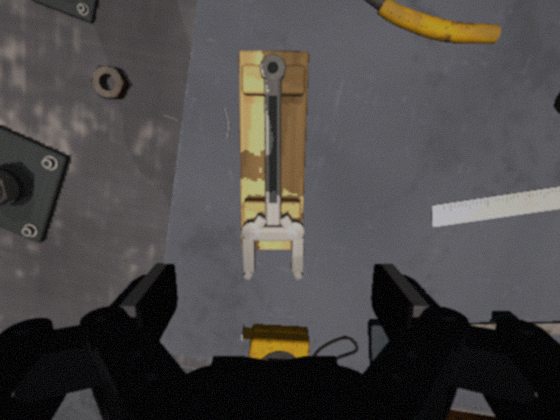

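The wrench lies on both blocks as it did before, with its hole at (272,67) and jaw tips at (249,276) and (297,276). The robot is clear, so I'm handing in.

```bash
python3 -c "
from bench import *
print(r.close_job())"
```

```text
the job is handed in; nothing more can be done
None
```

I handed the job in at about 42 s (limit 72 s): nut run finger-tight by hand, tightened with the wrench to an estimated 0.98 rad beyond (window 0.85–1.25), wrench back on its rest as it lay; no verdict was returned.

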